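# Bolt the guard of the bench jar mill

## Task

The jar mill is loaded and its clear guard is shut: now bolt the guard. Hold the red spring catch bar beside the bolt fully down with one fingertip and, keeping it down all the way, push the bolt's upright black handle with the other fingertip until the bolt is fully home in the keeper on the guard; then lift away so that the catch springs back up and locks the bolt. Only press and push, without ramming or gripping anything, keep the guard shut, and leave the bottles, tins and jars where they stand.

Things in the scene. Friction and masses are not known exactly. Their poses are not given: they have to be found in the camera images.
- mill: Jar mill fixed on the bench, 300 (x) by 550 mm (y). Origin: underside centre, z up. y below -50 mm: white drive housing, flat deck 150 mm high; beyond x +88 mm a control pod with stop button, 70 mm tall. y above -50 mm: clear guard over jar and rollers, top 216 mm high. On the deck a bolt slides along the mill's +y into the guard's keeper; its steel guides stand 22 mm above the deck
- bolt_handle: Upright black handle of the bolt: 24 mm wide (x, across the slide), 14 thick (y, along it), 32 high. Origin: centre of its underside, 22 mm above the deck (172 above the bench). +y is the way the bolt slides home (45 mm in all): push on the -y face. Only a 3 mm base plate lies below the space behind (-y). When home it is still 80 mm short of the guard's keeper
- catch_bar: Red press bar of the spring catch: 22 mm wide (x), 110 long (y, parallel to the slide), 18 deep; its centre line is 56 mm to the -x side of the handle's. Origin: centre of its top face, 38 mm above the deck when up, 26 when fully down. Moves straight down wherever pressed; a fingertip may slide along it. It lies abreast of a fingertip behind the handle throughout the slide
- bolt (a joint): Slide of the bolt in m: 0 drawn back, 0.045 fully home on its end stop. Starts at 0 to 0.008. With the catch up a tooth blocks it at about 0.0095; once home with the catch up it is locked (cannot go below about 0.0425). Friction 2.5 N; it stays where it is left
- catch (a joint): Press of the catch in m: 0 up, 0.012 fully down on a hard stop. The spring takes 3 N to start, 8 N fully down, and lifts it when let go. The bolt is free from about 0.006; keep it at 0.007 or deeper for the whole slide (let go midway, the tooth scrapes under the bolt at 0.006). It comes fully up only with the bolt drawn back or home
- guard (a joint): Opening of the clear guard in rad, hinged along the mill's far (+x) side: 0 shut, as it starts and must stay.
- sample_tin: Small closed tin with a blue label, 44 mm diameter, 40 mm high, standing loose on the deck between bolt and control pod. Origin: centre of its underside. To be left alone.
- vial: Amber glass vial with a blue cap, 28 mm diameter, 50 mm high, loose on the deck between bolt and control pod. Origin: centre of its underside. To be left alone.
- beaker: Open white plastic mixing beaker, 90 mm across the rim, 100 mm high, loose on the bench. Origin: centre of its underside. To be left alone.
- paint_tin: Steel paint tin with a paper label, 100 mm diameter, 115 mm high, loose on the bench. Origin: centre of its underside. To be left alone.
- pigment_blue: Blue pigment bottle with a blue cap, 70 mm diameter, 165 mm high, loose on the bench. Origin: centre of its underside. To be left alone.
- sample_jar: Low white sample jar with a yellow cap, 36 mm diameter, 34 mm high, loose on the deck between bolt and control pod. Origin: centre of its underside. To be left alone.

How it is judged:
By the outcome, as a careful person would: the job done as asked, in the order asked, and still so for the second after the job is handed in, with the robot touching nothing.
It also fails if it takes over 45 s, if anything falls off the work surface, if the arm or the gripper's body presses on something with over 40 N, if the wrist force passes 120 N, or if a joint passes its speed limit or range.

## Robot

A 7-joint arm with a two-finger parallel gripper is mounted at the origin on the work surface. World frame = base frame: x ahead of the robot, y to its left, z up, the work surface at z = 0. Lengths are in m, angles in rad, forces in N, time in s.
With the tool pointing down it reaches from about 0.425 to 0.875 m from the base axis. Payload 9.9 kg.
Tool frame: the origin (TCP) lies between the finger pads; the fingertips stand 11 mm ahead of it and the grasp point (between the pads) lies 8 mm behind it; z points along the fingers, y is the direction in which the jaws open and shut (so a half turn about z gives the same grasp; the last joint's range is limited). The gripper opens to 85 mm and grips with 20 to 120 N. Pads are 22 mm wide; open, the fingers measure 114 mm over their backs; the gripper's body (76 mm by 85 mm) begins 54 mm behind the grasp point. The pads swing forward as they close: fully open they stand 13 mm farther back than shut.
Start: joints at [1.06, 0.576, 0.025, 1.437, -0.015, 1.129, -0.057], TCP at [0.279, -0.614, 0.242] pointing down, gripper open.
Joint ranges: [-2.76, 2.76], [-0.34, 2.15], [-1.52, 1.57], [0.19, 2.46], [-1.09, 4.23], [0.17, 1.99], [-2.82, 2.82]. Speed limits (rad/s): [2.22, 2.22, 3.01, 3.01, 3.14, 3.14, 3.14].

## Interface

Orientations are given as [roll, pitch, yaw] about the fixed x, y, z axes, in that order (R = Rz(yaw) Ry(pitch) Rx(roll)).
In Python, from rig import arm, imaging, models gives the robot as it stands.
- The arm moves only by the tool drive_tool, never from a script. Its argument "plan" is a list that holds one entry, the list of rows, each a list of 5 numbers: the closure, from -1 (fully open) to 1 (shut), so that 0 is half open, then the shift along the tool's x, y, z in mm, then the turn about the tool's z in degrees. In form: [[[jaw, dx, dy, dz, spin], ...]]. A call has exactly 8 rows; each row is the pose to reach, as a shift and turn from the pose commanded when the call began, along the tool's axes at that moment; what a row does not reach only later rows make up. A row lasts 1/12 s, in which the tool goes at most 41.7 mm and 7.16 degrees, less where a joint would pass 70% of its speed; a pose out of reach is approached as far as the arm can. A call with a gripper value outside its range is refused whole. The fingers move at their own pace and stop on an object; the grip force is fixed at half the most. Time passes only in rows, so rows that repeat a pose let the fingers close, or fill a call up. It gives the time, the measured TCP pose, the force and the opening at its end, in the units of the state.
- arm.get_state(): the state, without advancing time (a new reading comes with each control period).
- imaging.grab_frame(name): name is "side" or "top" or "wrist"; returns the picture (384x512x3 uint8, red, green, blue); there is no depth.
- imaging.calibration(name): a dict with "fx", "fy", "cx", "cy" (pixels), "dist_coeffs" ([k1, k2, p1, p2, k3] as OpenCV has them; the pictures are not rectified), "rvec" (rotation vector, rad) and "tvec" (3), from world to camera coordinates, as OpenCV has them. Camera axes: x right, y down, z forward; pixel columns grow to the right and rows downward; lengths in m; the calibration is good to about 2 mm. A picture is of the moment at which its call begins: read the wrist's pose just before it. calibration takes no time and is no camera call; for the wrist camera it gives the pose at the moment of the call.
- arm.hand_in(): hands the job in, once; it reports no verdict.
Trained networks look in the newest picture that a camera, given by its name, has taken for a name from the list of things; names that differ only in an ending like _2 or _b are one class to them, and where a whole thing is asked for, a point or a joint stands for the part that bears it (a point fixed in the world has none). Each returns a list of dicts, best first, with "p" (0 to 1); they miss things now and then, are a little off and sometimes report something else, mostly with a low value. They report only what shows in the picture. A call takes as long as a camera call.
- models.silhouettes(camera, name): "mask" (384x512 bool, what is visible of it) and "bbox" ([left, top, right, bottom] in pixels, round what is visible of it).
The state is a dict: "clock": time; "joints": joint angles; "dq": joint speeds; "joint_torque": joint torques, N m; "eef_pos": TCP position; "orientation": TCP orientation; "ft_force": force on the tool from outside, world axes, zero at the start; "wrist_torque": the same for the moment, N m; "finger_gap": finger opening in m.
Only numpy, scipy, OpenCV 4.12 (cv2) and the standard library are available. Lean on these libraries where they do the work, as an engineer would, in place of code of your own. Each camera call takes 0.05 s, during which the arm holds its last target.

## Working session

There is one attempt and no reset: what is moved stays moved. The work goes in short steps, Python scripts to look and compute and a tool call to move; the robot and the scene stay as the last step left them, time stands still between calls to the robot, and variables do not carry over. Pictures are saved under pics/ and viewed, and the job is handed in when it is done.

Besides the shell and the picture viewer there is one more tool, called after ">>>" as a command line: name --argument value ..., lists and objects as JSON in quotes. drive_tool: Moves the arm, as the interface text tells. Its arguments: {"type":"object","properties":{"plan":{"type":"array","items":{"type":"array","items":{"type":"array","items":{"type":"number"}}}}},"required":["plan"]}

```bash
mkdir -p pics; ls; python3 - <<'E'
from rig import arm, imaging, models
import cv2, numpy as np
print(arm.get_state())
for n in ["side","top","wrist"]:
    im=imaging.grab_frame(n); cv2.imwrite(f"pics/{n}0.png",im[:,:,::-1])
    c=imaging.calibration(n); R,_=cv2.Rodrigues(np.array(c['rvec'])); print(n,c, (-R.T@np.array(c['tvec']).ravel()))
    for k in ["mill","bolt_handle","catch_bar","sample_tin","vial","sample_jar"]:
        r=models.silhouettes(n,k); print(n,k,[(round(d['p'],2),d['bbox']) for d in r[:2]])
E
```

```text
pics
{'clock': 0.0, 'joints': array([ 1.06021484,  0.57653186,  0.02484095,  1.43792487, -0.01497672,
        1.1289957 , -0.05652437]), 'dq': array([-1.54253875e-03, -3.95006723e-04, -1.10074387e-03, -2.18736849e-03,
        9.42205181e-04, -7.89030400e-06, -7.56126446e-04]), 'joint_torque': array([-6.82318405e-04, -7.65771532e+01,  2.25044779e+00, -2.85961407e+01,
        1.53551542e-02,  1.29146269e-02, -3.14801348e-06]), 'eef_pos': array([ 0.27922899, -0.61405156,  0.2414368 ]), 'orientation': array([-3.13992082e+00,  1.07069141e-04,  4.26803677e-01]), 'ft_force': array([ 0.02824756, -0.53578098, -0.22634431]), 'wrist_torque': array([-0.05511075, -0.03405819, -0.04016499]), 'finger_gap': 0.08538050267328205}
side {'fx': 390.4288071292824, 'fy': 390.4288071292824, 'cx': 263.5864656683778, 'cy': 186.18790025152092, 'dist_coeffs': array([-0.01741956,  0.        ,  0.        ,  0.        ,  0.        ]), 'rvec': array([ 0.91814394,  2.48152562, -1.11998788]), 'tvec': array([ 0.52429571, -0.11337684,  1.42372715])} [1.12451616 0.53921865 0.87146196]
side mill [(0.88, [197.6, 143.1, 41
[... 736 characters left out ...]
0.58, [230.3, 182.6, 263.8, 192.6])]
top catch_bar [(0.74, [241.2, 187.8, 273.2, 205.0])]
top sample_tin [(0.43, [255.9, 157.3, 270.1, 173.8])]
top vial [(0.4, [221.0, 152.3, 230.3, 163.6])]
top sample_jar [(0.42, [245.9, 155.9, 253.4, 169.3])]
wrist {'fx': 312.8734202745813, 'fy': 312.8734202745813, 'cx': 251.64074421791608, 'cy': 194.02136001139448, 'dist_coeffs': array([-0.04964307,  0.        ,  0.        ,  0.        ,  0.        ]), 'rvec': array([-2.406488  ,  1.54958562,  0.25015516]), 'tvec': array([-0.67374205, -0.04062932,  0.38025255])} [ 0.3525216  -0.57992215  0.37361735]
wrist mill []
wrist bolt_handle []
wrist catch_bar []
wrist sample_tin []
wrist vial []
wrist sample_jar []
```

```bash
python3 - <<'E'
import cv2
a=cv2.imread('pics/top0.png')[100:250,100:300]; cv2.imwrite('pics/top0c.png',cv2.resize(a,None,fx=4,fy=4,interpolation=cv2.INTER_CUBIC))
a=cv2.imread('pics/side0.png')[130:280,180:380]; cv2.imwrite('pics/side0c.png',cv2.resize(a,None,fx=4,fy=4,interpolation=cv2.INTER_CUBIC))
E
```

```text
(no output)
```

View pics/top0.png

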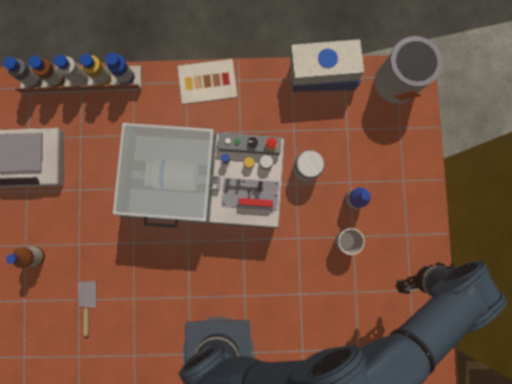

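```bash
sleep 0
```

```text
(no output)
```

View pics/top0c.png

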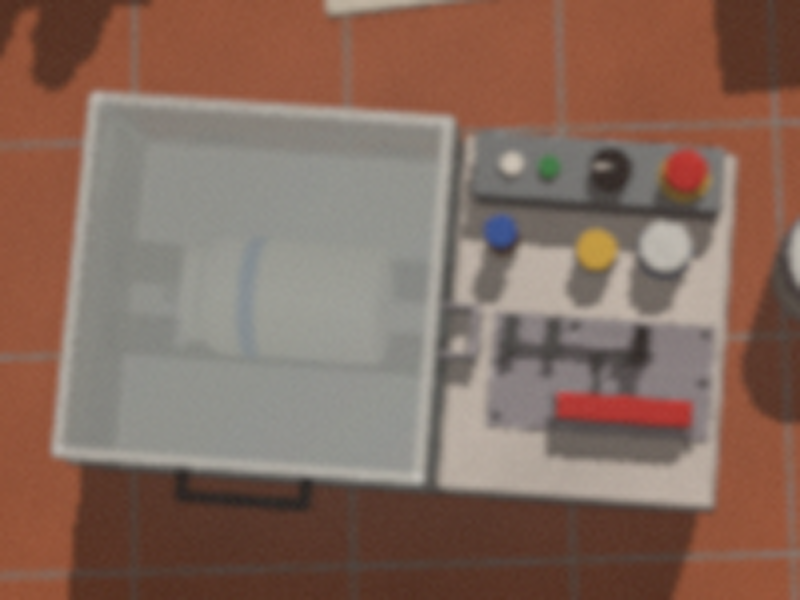

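View pics/side0c.png

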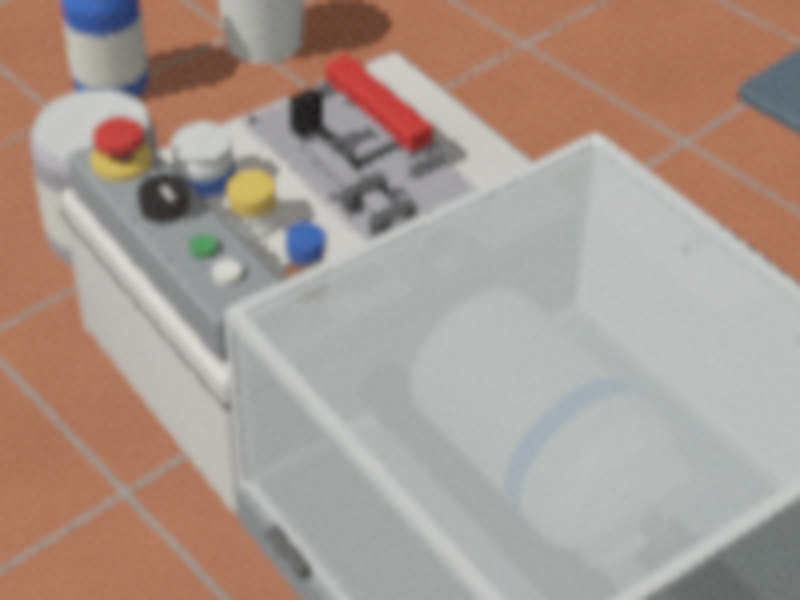

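View pics/side0.png

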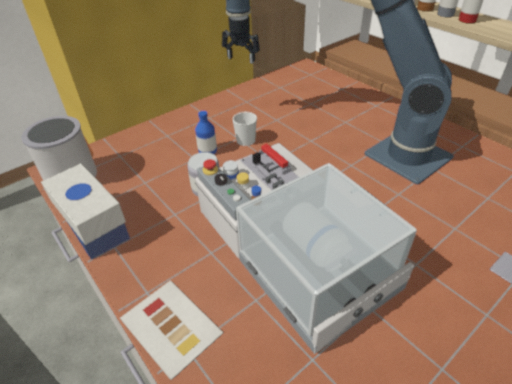

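The top view shows the mill with its slide along roughly world +y. The red bar is at about cols 239–272, rows 199–206, and the black handle is near (260,186). The sample tins are on the far side of the bolt. Next I'll measure these.

```bash
cat > h.py <<'E'
import cv2, numpy as np
def ray(c,uv):
    K=np.array([[c['fx'],0,c['cx']],[0,c['fy'],c['cy']],[0,0,1]])
    p=cv2.undistortPoints(np.array(uv,float).reshape(-1,1,2),K,np.array(c['dist_coeffs'])).reshape(-1,2)
    R,_=cv2.Rodrigues(np.array(c['rvec'],float)); t=np.array(c['tvec']).ravel()
    return -R.T@t, np.c_[p,np.ones(len(p))]@R
def atz(c,uv,z):
    o,d=ray(c,uv); return (o+d*((z-o[2])/d[:,2])[:,None])[:,:2]
def proj(c,X):
    K=np.array([[c['fx'],0,c['cx']],[0,c['fy'],c['cy']],[0,0,1]])
    return cv2.projectPoints(np.array(X,float).reshape(-1,1,3),np.array(c['rvec']),np.array(c['tvec']),K,np.array(c['dist_coeffs']))[0].reshape(-1,2)
def red(im,box=None):
    h=cv2.cvtColor(im,cv2.COLOR_RGB2HSV); m=((h[...,0]<5)|(h[...,0]>172))&(h[...,1]>150)&(h[...,2]>110)
    if box: 
        k=np.zeros_like(m); k[box[1]:box[3],box[0]:box[2]]=1; m&=k
    return m
E
python3 - <<'E'
from h import *
from rig import imaging
for n,box in [("top",(235,192,280,212)),("side",(258,138,292,180))]:
    c=imaging.calibration(n); im=cv2.imread(f'pics/{n}0.png')[:,:,::-1].copy()
    m=red(im,box); pts=np.argwhere(m)[:,::-1].astype(np.float32); print(n,len(pts))
    W=atz(c,pts,0.188); r=cv2.minAreaRect((W*1000).astype(np.float32)); print(r, cv2.boxPoints(r))
    a=cv2.PCACompute(W.astype(np.float32),None); print(a[0],np.degrees(np.arctan2(a[1][0][1],a[1][0][0])))
c=imaging.calibration("top")
# mill corners guard top crop->img
cr=np.array([[92,95],[452,120],[425,483],[57,457]])/4+100
print("guard top",atz(c,cr,.216)); 
cr=np.array([[735,152],[713,505],[438,488]])/4+100
print("deck",atz(c,cr,.15))
print("handle top", atz(c,np.array([[640,340]])/4+100,.204))
c=imaging.calibration("side")
print("handle top side", atz(c,np.array([[307,98]])/4+[180,130],.204))
E
```

```text
top 178
((517.6224365234375, -145.85255432128906), (99.51202392578125, 19.303150177001953), 88.31819152832031) [[ 506.5147   -195.30386 ]
 [ 525.8096   -195.87039 ]
 [ 528.73016   -96.401245]
 [ 509.4353    -95.83472 ]]
[[ 0.517488   -0.14532027]] 84.06189
side 204
((528.3963623046875, -138.04383850097656), (117.81820678710938, 26.389055252075195), 82.51205444335938) [[ 507.63745 -194.73111]
 [ 533.8015  -198.17007]
 [ 549.1553   -81.35657]
 [ 522.9912   -77.9176 ]]
[[ 0.52817136 -0.13750812]] 82.44054
guard top [[ 0.78006343  0.2728611 ]
 [ 0.75030482 -0.01655029]
 [ 0.46120712  0.01040479]
 [ 0.48973015  0.29975878]]
deck [[ 0.73299088 -0.24793383]
 [ 0.43849468 -0.2187388 ]
 [ 0.45902224  0.00663474]]
handle top [[ 0.57020524 -0.16155437]]
handle top side [[ 0.57730874 -0.15427358]]
```

>>> drive_tool --plan '[[[0,20,-13,-20,-5],[0,50,-33,-40,-11],[0,85,-57,-60,-17],[0,120,-80,-60,-23],[0,155,-103,-60,-29],[0,190,-127,-60,-35],[0,220,-147,-60,-41],[0,240,-160,-60,-45]]]'

```text
clock: 1.72
eef_pos: [0.4343, -0.3647, 0.3029]
orientation: [3.14, -0.002, 1.223]
ft_force: [0.2, 1.4, -0.2]
finger_gap: 0.0429
```

```bash
cat > go.py <<'E'
import numpy as np,sys
from rig import arm
def rel(x,y,z,yawdeg):
    s=arm.get_state(); p=s['eef_pos']; from scipy.spatial.transform import Rotation as R
    M=R.from_euler('xyz',s['orientation']).as_matrix()
    d=M.T@(np.array([x,y,z])-p)*1000
    print('t',s['clock'],'pos',p.round(4),'rpy',np.degrees(s['orientation']).round(2),'F',s['ft_force'].round(1),'gap',round(s['finger_gap'],4),'j',s['joints'].round(2))
    print('shift',d.round(1),'spin',round(-(yawdeg-np.degrees(s['orientation'][2])),2))
if __name__=='__main__': rel(*map(float,sys.argv[1:]))
E
python3 go.py .542 -.189 .30 84.3
```

```text
t 1.7167 pos [ 0.4343 -0.3647  0.3029] rpy [ 1.7993e+02 -1.0000e-01  7.0050e+01] F [ 0.2  1.4 -0.2] gap 0.0429 j [ 0.77  0.37 -0.22  1.63  0.09  1.15  0.18]
shift [201.9  41.2   3.3] spin -14.25
```

>>> drive_tool --plan '[[[0,30,6,0,-3],[0,65,13,0,-6],[0,100,20,0,-9],[0,140,28,0,-12],[0,170,35,0,-14],[0,190,39,0,-14],[0,200,41,0,-14],[0,200,41,0,-14]]]'

```text
clock: 2.38
eef_pos: [0.5413, -0.1943, 0.3023]
orientation: [3.141, -0.001, 1.46]
ft_force: [-1.2, -0.1, 0.6]
finger_gap: 0.0428
```

```bash
python3 go.py .542 -.189 .30 84.3; python3 - <<'E'
from h import *
from rig import imaging, models
c=imaging.calibration("wrist"); im=imaging.grab_frame("wrist"); cv2.imwrite('pics/w1.png',im[:,:,::-1])
im=imaging.grab_frame("top"); cv2.imwrite('pics/t1.png',im[:,:,::-1])
import pickle; pickle.dump(c,open('w1.pkl','wb'))
for k in ["bolt_handle","catch_bar"]: print(k,[(round(d['p'],2),d['bbox']) for d in models.silhouettes("wrist",k)[:2]])
E
```

```text
t 2.3833 pos [ 0.5413 -0.1943  0.3023] rpy [ 1.7998e+02 -5.0000e-02  8.3650e+01] F [-1.2 -0.1  0.6] gap 0.0428 j [ 0.49  0.39 -0.33  1.61  0.13  1.17  0.02]
shift [5.3 0.1 2.3] spin -0.65
bolt_handle [(0.91, [268.0, 14.1, 309.9, 161.3])]
catch_bar [(0.66, [203.0, 63.9, 278.8, 205.7])]
```

View pics/w1.png

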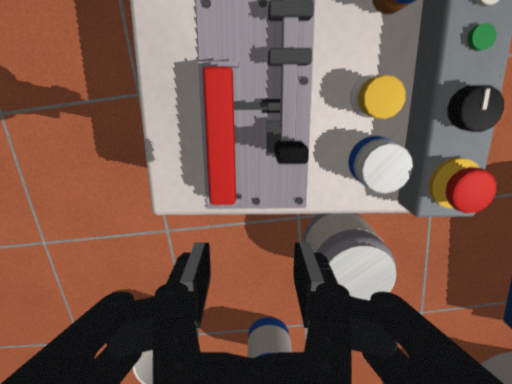

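The wrist view is clear: the red bar spans cols 204–236, rows 67–204, and the black handle top is around (291,152). The tin and vial are off to the right. I'll fit box models to both.

```bash
cat > fit.py <<'E'
from h import *
import pickle,sys
from scipy.optimize import minimize
def fit(im,c,x0):
    R=red(im,(150,0,265,240)).astype(np.uint8)
    g=cv2.cvtColor(im,cv2.COLOR_RGB2HSV)[...,2]
    S=4
    up=lambda m: cv2.resize(m.astype(np.float32),None,fx=S,fy=S,interpolation=cv2.INTER_LINEAR)>.5
    def box(o,yaw,cx,cy,w,l,z0,z1):
        ca,sa=np.cos(yaw),np.sin(yaw)
        return np.array([[o[0]+ca*a-sa*b,o[1]+sa*a+ca*b,z] for a in(cx-w/2,cx+w/2) for b in(cy-l/2,cy+l/2) for z in(z0,z1)])
    def rend(X):
        p=proj(c,X); h=cv2.convexHull(((p+.5)*S-.5).astype(np.float32)*16).astype(np.int32)
        m=np.zeros((384*S,512*S),np.uint8); cv2.fillConvexPoly(m,h,1,shift=4); return m>0
    RU=up(R)
    f=lambda v: (rend(box(v[:2]/100,v[2]/10,0,0,.022,.110,.170,.188))^RU).sum()/RU.sum()
    best=min((minimize(f,np.array(x0)+d,method='Nelder-Mead',options=dict(initial_simplex=np.array(x0)+d+np.vstack([np.zeros(3),np.eye(3)*.3]),xatol=.003,fatol=1e-4)) for d in ([0,0,0],[.2,-.2,.1])),key=lambda r:r.fun)
    v=best.x
    return v,best.fun,box,rend,up,RU
if __name__=='__main__':
    n=sys.argv[1]; c=pickle.load(open(n+'.pkl','rb')); im=cv2.imread(f'pics/{n}.png')[:,:,::-1].copy()
    v,e,box,rend,up,RU=fit(im,c,[51.8,-14.6,-.97])
    o=v[:2]/100; yaw=v[2]/10
    print('bar',o.round(4),'yaw',np.degrees(yaw).round(2),'err',round(e,3))
    b=[int(a) for a in sys.argv[2:6]]
    g=im.max(2); D=np.zeros(g.shape,bool); D[b[1]:b[3],b[0]:b[2]]=(g<45)[b[1]:b[3],b[0]:b[2]]; D=up(D)
    f=lambda h:(rend(box(o,yaw,h[0]/1000,h[1]/1000,.024,.014,.172,.204))^D).sum()/D.sum()
    r=minimize(f,[56,-9],method='Nelder-Mead',options=dict(initial_simplex=[[56,-9],[60,-9],[56,-4]],xatol=.1,fatol=1e-4))
    print('handle in bar frame mm',r.x.round(1),'err',round(r.fun,3))
    vis=cv2.resize(im,None,fx=4,fy=4)
    for m,col in((rend(box(o,yaw,0,0,.022,.110,.170,.188)),(0,255,0)),(rend(box(o,yaw,r.x[0]/1000,r.x[1]/1000,.024,.014,.172,.204)),(255,255,0))):
        cs,_=cv2.findContours(m.astype(np.uint8),0,1); cv2.drawContours(vis,cs,-1,col,1)
    cv2.imwrite(f'pics/{n}_fit.png',vis[160:760,760:1360,::-1])
E
python3 fit.py w1 268 130 312 170
```

```text
bar [ 0.5209 -0.1475] yaw -6.34 err 0.108
handle in bar frame mm [53.6 -6.4] err 0.293
```

View pics/w1_fit.png

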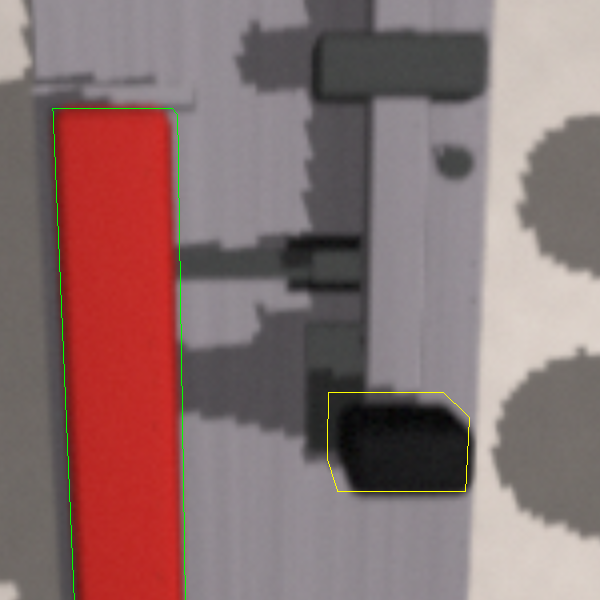

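```bash
python3 go.py .5453 -.1832 .215 84
```

```text
t 2.5833 pos [ 0.5392 -0.1987  0.3022] rpy [-1.7997e+02  6.0000e-02  8.3280e+01] F [ 0.6 -0.6 -0.5] gap 0.0429 j [ 0.49  0.39 -0.33  1.61  0.13  1.17  0.02]
shift [16.2  4.2 87.2] spin -0.72
```

>>> drive_tool --plan '[[[0,2,1,10,-0.7],[0,4,2,20,-0.7],[0,6,3,30,-0.7],[0,8,4,40,-0.7],[0,8,4,50,-0.7],[0,8,4,57,-0.7],[0,8,4,60,-0.7],[0,8,4,60,-0.7]]]'

```text
clock: 3.25
eef_pos: [0.5447, -0.1891, 0.2413]
orientation: [-3.14, -0.0, 1.469]
ft_force: [-0.2, 0.4, 0.3]
finger_gap: 0.0426
```

```bash
python3 - <<'E'
from h import *
from rig import imaging, models,arm
for i in range(2):
    s=arm.get_state(); print(s['clock'],s['eef_pos'],np.degrees(s['orientation']),s['dq'].round(3),s['finger_gap'])
    c=imaging.calibration("wrist"); im=imaging.grab_frame("wrist"); print(c['tvec'])
cv2.imwrite('pics/w2.png',im[:,:,::-1])
import pickle; pickle.dump(c,open('w2.pkl','wb'))
s=arm.get_state(); print(s['clock'],s['eef_pos'],np.degrees(s['orientation']),s['dq'].round(3))
E
```

```text
3.25 [ 0.54473271 -0.18907202  0.24129892] [-1.79911190e+02 -1.62299227e-02  8.41525042e+01] [ 0.003 -0.016 -0.003 -0.021 -0.004  0.018  0.005] 0.0425773041928707
[-0.56029138 -0.16533309  0.33831641]
3.3 [ 0.54505824 -0.18914973  0.24201043] [-1.79969811e+02 -3.35905721e-03  8.41485026e+01] [ 0.    -0.013 -0.001 -0.015 -0.     0.007  0.002] 0.042694268972455304
[-0.56086579 -0.1654077   0.33842701]
3.35 [ 0.54528859 -0.18915457  0.24246987] [1.79986793e+02 2.91984306e-03 8.41514721e+01] [-0.    -0.008  0.    -0.006 -0.     0.002  0.   ]
```

View pics/w2.png

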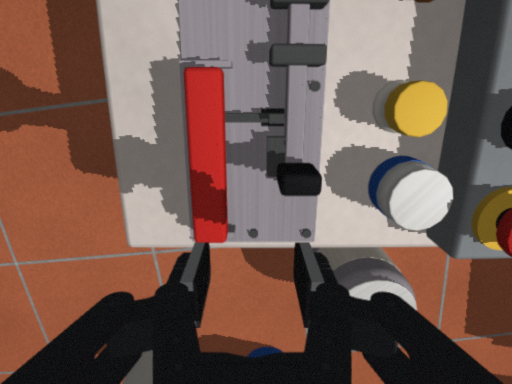

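```bash
python3 fit.py w2 272 155 325 200; python3 - <<'E'
import pickle;from h import *
c=pickle.load(open('w2.pkl','rb'))
# measured by eye: bar top corners
print(atz(c,[[186,69],[222,69],[197,241],[227,240]],.188))
print(atz(c,[[281,193],[320,192]],.204))
E
```

```text
bar [ 0.5211 -0.1465] yaw -6.68 err 0.429
handle in bar frame mm [53.9 -6.6] err 0.224
[[ 0.51765398 -0.09206885]
 [ 0.53758274 -0.09423266]
 [ 0.5073679  -0.1973973 ]
 [ 0.52713704 -0.1986515 ]]
[[ 0.56372953 -0.16447863]
 [ 0.58592965 -0.16615341]]
```

View pics/w2_fit.png

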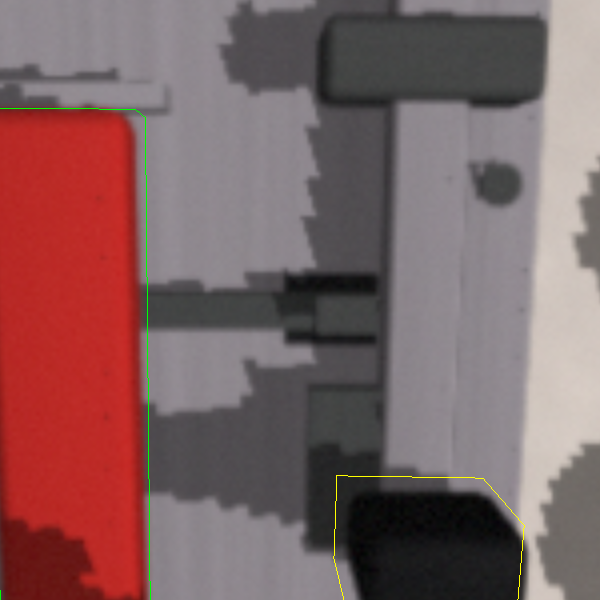

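```bash
python3 go.py .5463 -.1807 .206 84.2
```

```text
t 3.35 pos [ 0.5453 -0.1892  0.2425] rpy [179.99   0.    84.15] F [0.6 0.4 0.4] gap 0.0427 j [ 0.47  0.44 -0.33  1.7   0.16  1.03 -0.01]
shift [ 8.5  0.1 36.5] spin -0.05
```

>>> drive_tool --plan '[[[0,1,0,6,0],[0,2,0,12,0],[0,4,0,18,0],[0,6,0,24,0],[0,7,0,30,0],[0,7,0,34,0],[0,7,0,36,0],[0,7,0,36,0]]]'

```text
clock: 4.02
eef_pos: [0.5456, -0.1821, 0.2057]
orientation: [-3.141, -0.0, 1.469]
ft_force: [0.1, -0.3, 1.0]
finger_gap: 0.0426
```

```bash
python3 - <<'E'
from h import *
from rig import imaging
im=imaging.grab_frame("wrist");cv2.imwrite('pics/w3.png',im[:,:,::-1])
im=imaging.grab_frame("side")
cv2.imwrite('pics/s3.png',cv2.resize(im[110:210,200:320],None,fx=5,fy=5,interpolation=cv2.INTER_CUBIC)[:,:,::-1])
E
python3 go.py .5463 -.1807 .194 84.2
```

```text
t 4.1167 pos [ 0.5459 -0.1822  0.2064] rpy [180.     0.    84.15] F [ 0.8  0.3 -0. ] gap 0.0429 j [ 0.45  0.47 -0.32  1.75  0.18  0.95 -0.04]
shift [ 1.5  0.2 12.4] spin -0.05
```

View pics/w3.png

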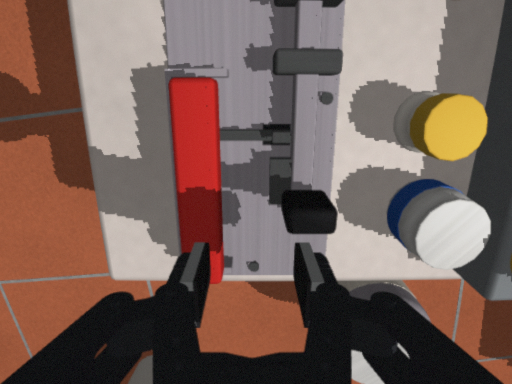

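View pics/s3.png

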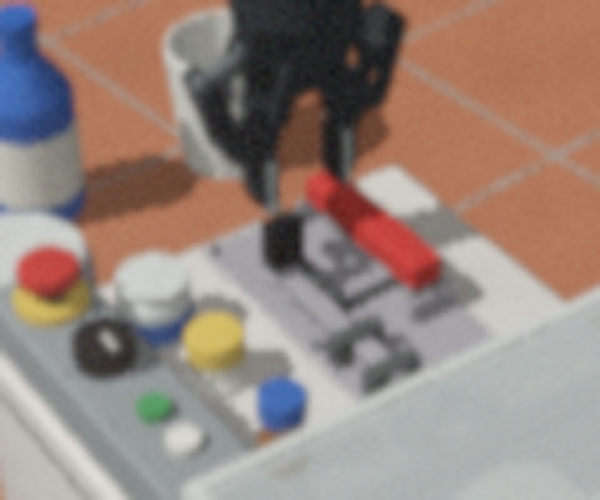

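```bash
python3 - <<'E'
from h import *
from rig import imaging,arm
from scipy.spatial.transform import Rotation as R
s=arm.get_state();M=R.from_euler('xyz',s['orientation']).as_matrix();c=imaging.calibration('wrist')
for z in(3,7,11):
  for p in([11,-21,z],[11,21,z],[-11,-21,z],[11,-35,z],[11,35,z]): print(p,proj(c,s['eef_pos']+M@np.array(p)/1000).round(0))
E
```

```text
[11, -21, 3] [[209. 246.]]
[11, 21, 3] [[297. 246.]]
[-11, -21, 3] [[211. 285.]]
[11, -35, 3] [[180. 246.]]
[11, 35, 3] [[326. 246.]]
[11, -21, 7] [[210. 242.]]
[11, 21, 7] [[296. 242.]]
[-11, -21, 7] [[212. 281.]]
[11, -35, 7] [[182. 242.]]
[11, 35, 7] [[324. 242.]]
[11, -21, 11] [[211. 239.]]
[11, 21, 11] [[295. 239.]]
[-11, -21, 11] [[213. 276.]]
[11, -35, 11] [[184. 239.]]
[11, 35, 11] [[322. 239.]]
```

>>> drive_tool --plan '[[[0,1,0,3,0],[0,1,0,6,0],[0,1,0,9,0],[0,1,0,11,0],[0,1,0,13,0],[0,1,0,15,0],[0,1,0,17,0],[0,1,0,17,0]]]'

```text
clock: 4.78
eef_pos: [0.546, -0.1811, 0.1892]
orientation: [3.141, -0.0, 1.469]
ft_force: [-0.7, 0.2, 6.0]
finger_gap: 0.0424
```

```bash
python3 go.py .5463 -.1807 .182 84.2
```

```text
t 4.7833 pos [ 0.546  -0.1811  0.1892] rpy [179.99  -0.    84.16] F [-0.7  0.2  6. ] gap 0.0424 j [ 0.45  0.49 -0.32  1.77  0.19  0.91 -0.05]
shift [0.4 0.2 7.2] spin -0.04
```

>>> drive_tool --plan '[[[0,0,0,1,0],[0,0,0,2,0],[0,0,0,3,0],[0,0,0,4,0],[0,0,0,5,0],[0,0,0,5.5,0],[0,0,0,6,0],[0,0,0,6,0]]]'

```text
clock: 5.45
eef_pos: [0.5462, -0.1811, 0.1848]
orientation: [3.14, 0.001, 1.469]
ft_force: [-3.7, 2.0, 18.4]
finger_gap: 0.0428
```

```bash
python3 go.py .5463 -.1807 .182 84.2
```

```text
t 5.45 pos [ 0.5462 -0.1811  0.1848] rpy [1.7993e+02 3.0000e-02 8.4140e+01] F [-3.7  2.  18.4] gap 0.0428 j [ 0.45  0.5  -0.32  1.78  0.19  0.9  -0.05]
shift [0.4 0.1 2.8] spin -0.06
```

>>> drive_tool --plan '[[[0,2,0,-0.5,0],[0,4.5,0,-0.5,0],[0,7,0,-0.5,0],[0,9.5,0,-0.5,0],[0,12,0,-0.5,0],[0,14.5,0,-0.5,0],[0,17,0,-0.5,0],[0,18,0,-0.5,0]]]'

```text
clock: 6.12
eef_pos: [0.5479, -0.1672, 0.1851]
orientation: [3.139, 0.005, 1.466]
ft_force: [-2.4, -12.7, 12.2]
finger_gap: 0.0424
```

```bash
python3 go.py .5463 -.1807 .182 84.2;  python3 - <<'E'
from h import *
from rig import imaging
im=imaging.grab_frame("wrist");cv2.imwrite('pics/w4.png',im[:,:,::-1])
E
```

```text
t 6.1167 pos [ 0.5479 -0.1672  0.1851] rpy [179.87   0.29  83.99] F [ -2.4 -12.7  12.2] gap 0.0424 j [ 0.42  0.49 -0.31  1.78  0.19  0.89 -0.08]
shift [-13.6  -0.2   3.2] spin -0.21
```

View pics/w4.png

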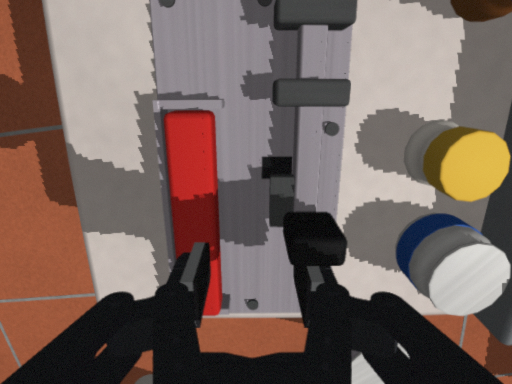

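>>> drive_tool --plan '[[[0,2,0,0.3,0],[0,4,0,0.3,0],[0,6,0,0.3,0],[0,8,0,0.3,0],[0,10,0,0.3,0],[0,12,0,0.3,0],[0,14,0,0.3,0],[0,16,0,0.3,0]]]'

```text
clock: 6.83
eef_pos: [0.5497, -0.152, 0.1851]
orientation: [3.139, 0.006, 1.465]
ft_force: [-2.4, -11.5, 16.5]
finger_gap: 0.0428
```

```bash
python3 go.py .5463 -.1807 .182 84.2
```

```text
t 6.8333 pos [ 0.5497 -0.152   0.1851] rpy [179.84   0.33  83.95] F [ -2.4 -11.5  16.5] gap 0.0428 j [ 0.39  0.49 -0.31  1.79  0.19  0.89 -0.11]
shift [-28.9  -0.3   3.3] spin -0.25
```

>>> drive_tool --plan '[[[0,2,0,0,0],[0,4,0,0,0],[0,6,0,0,0],[0,7.5,0,0,0],[0,9,0,0,0],[0,10.5,0,0,0],[0,12,0,0,0],[0,13,0,0,0]]]'

```text
clock: 7.5
eef_pos: [0.551, -0.1387, 0.1851]
orientation: [3.139, 0.005, 1.466]
ft_force: [-1.6, -10.6, 16.6]
finger_gap: 0.0426
```

```bash
python3 go.py .5463 -.1807 .182 84.2;  python3 - <<'E'
from h import *
from rig import imaging
import pickle
pickle.dump(imaging.calibration("wrist"),open('w5.pkl','wb'))
im=imaging.grab_frame("wrist");cv2.imwrite('pics/w5.png',im[:,:,::-1])
E
```

```text
t 7.5 pos [ 0.551  -0.1387  0.1851] rpy [179.85   0.31  83.97] F [ -1.6 -10.6  16.6] gap 0.0426 j [ 0.37  0.48 -0.32  1.8   0.19  0.89 -0.14]
shift [-42.2  -0.3   3.3] spin -0.23
```

View pics/w5.png

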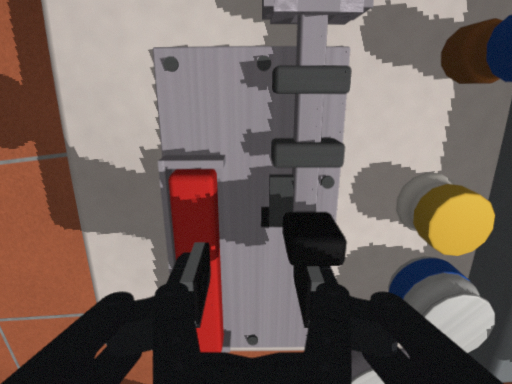

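The handle is staying ahead of the finger at about (313,237), and the bolt tip is nearing the keeper at the top. I'll continue gently until the end stop shows in the force.

>>> drive_tool --plan '[[[0,1,0,0,0],[0,2,0,0,0],[0,3,0,0,0],[0,4,0,0,0],[0,4.5,0,0,0],[0,5,0,0,0],[0,5.5,0,0,0],[0,6,0,0,0]]]'

```text
clock: 8.22
eef_pos: [0.5516, -0.1331, 0.1851]
orientation: [3.139, 0.006, 1.465]
ft_force: [-2.6, -14.6, 15.9]
finger_gap: 0.0426
```

```bash
python3 go.py .5463 -.1807 .182 84.2
```

```text
t 8.2167 pos [ 0.5516 -0.1331  0.1851] rpy [179.85   0.32  83.96] F [ -2.6 -14.6  15.9] gap 0.0426 j [ 0.36  0.48 -0.32  1.8   0.19  0.89 -0.15]
shift [-47.9  -0.3   3.3] spin -0.24
```

>>> drive_tool --plan '[[[0,0.5,0,0,0],[0,1,0,0,0],[0,1.5,0,0,0],[0,2,0,0,0],[0,2.5,0,0,0],[0,3,0,0,0],[0,3,0,0,0],[0,3,0,0,0]]]'

```text
clock: 8.88
eef_pos: [0.5516, -0.1329, 0.1851]
orientation: [3.139, 0.008, 1.463]
ft_force: [-3.4, -20.5, 15.5]
finger_gap: 0.0429
```

```bash
python3 go.py .5463 -.1807 .182 84.2;  python3 - <<'E'
from h import *
from rig import imaging
import pickle
pickle.dump(imaging.calibration("wrist"),open('w6.pkl','wb'))
im=imaging.grab_frame("wrist");cv2.imwrite('pics/w6.png',im[:,:,::-1])
E
```

```text
t 8.8833 pos [ 0.5516 -0.1329  0.1851] rpy [179.84   0.49  83.8 ] F [ -3.4 -20.5  15.5] gap 0.0429 j [ 0.36  0.48 -0.31  1.8   0.2   0.89 -0.15]
shift [-48.1  -0.2   3.5] spin -0.4
```

View pics/w6.png

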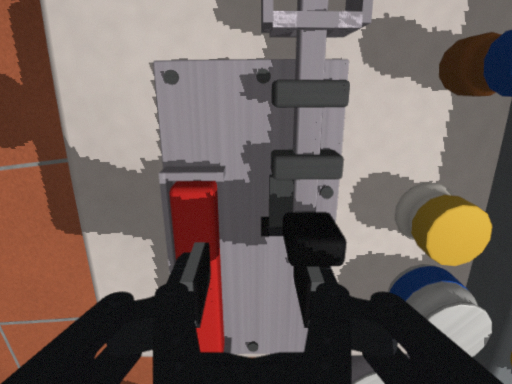

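>>> drive_tool --plan '[[[0,-1,0,0,0],[0,-3,0,0,0],[0,-5,0,0,0],[0,-7,0,0,0],[0,-9,0,0,0],[0,-10,0,0,0],[0,-10,0,-2,0],[0,-10,0,-4,0]]]'

```text
clock: 9.6
eef_pos: [0.5516, -0.1338, 0.1882]
orientation: [3.14, -0.002, 1.47]
ft_force: [0.4, 3.9, 5.9]
finger_gap: 0.0425
```

>>> drive_tool --plan '[[[0,0,0,-3,0],[0,0,0,-7,0],[0,0,0,-12,0],[0,0,0,-20,0],[0,0,0,-32,0],[0,0,0,-45,0],[0,0,0,-55,0],[0,0,0,-60,0]]]'

```text
clock: 10.27
eef_pos: [0.5509, -0.1358, 0.249]
orientation: [3.14, 0.001, 1.468]
ft_force: [-0.2, 0.0, 0.3]
finger_gap: 0.0429
```

```bash
python3 go.py .5463 -.1807 .182 84.2;  python3 - <<'E'
from h import *
from rig import imaging
import pickle
pickle.dump(imaging.calibration("wrist"),open('w7.pkl','wb'))
im=imaging.grab_frame("wrist");cv2.imwrite('pics/w7.png',im[:,:,::-1])
im=imaging.grab_frame("side")
cv2.imwrite('pics/s7.png',cv2.resize(im[110:230,200:340],None,fx=5,fy=5,interpolation=cv2.INTER_CUBIC)[:,:,::-1])
E
```

```text
t 10.2667 pos [ 0.5509 -0.1358  0.249 ] rpy [1.7993e+02 3.0000e-02 8.4120e+01] F [-0.2  0.   0.3] gap 0.0429 j [ 0.39  0.42 -0.33  1.71  0.16  1.03 -0.1 ]
shift [-45.1  -0.   67. ] spin -0.08
```

View pics/w7.png

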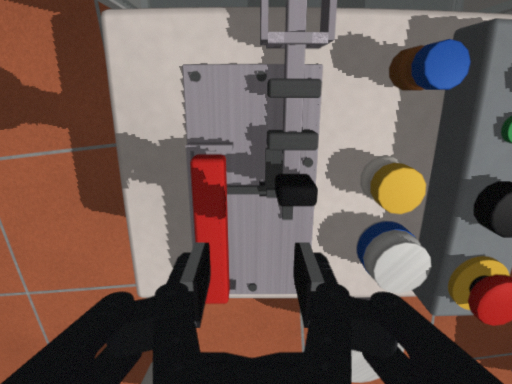

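View pics/s7.png

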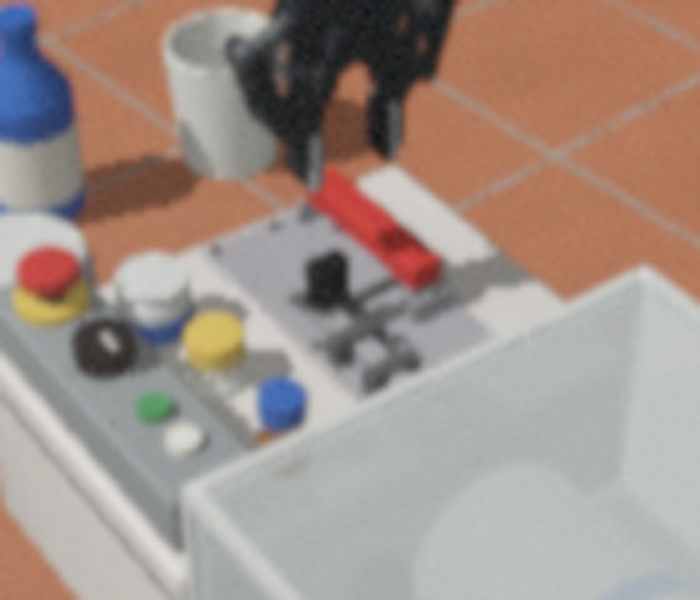

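```bash
python3 - <<'E'
from h import *
from rig import imaging
import pickle
c=pickle.load(open('w7.pkl','rb'))
p=atz(c,[[281,204],[316,203]],.204); m=p.mean(0); d=m-[.5748,-.1653]; print(p,'travel mm',(d@[.1,.995])*1000)
im=imaging.grab_frame("side"); a=cv2.imread('pics/side0.png')[:,:,::-1].copy()
for i in(a,im):
    r=np.argwhere(red(i,(258,138,292,180))); print(len(r),r.min(0),r.max(0),r[r[:,1]>=278].mean(0))
c=imaging.calibration('side')
print('12mm drop px',proj(c,[[.5267,-.0965,.188],[.5267,-.0965,.176]]))
# guard shift
g=slice(170,384); print('guard diff',np.abs(a[g,240:420].astype(int)-im[g,240:420]).mean())
E
```

```text
[[ 0.56956288 -0.12049707]
 [ 0.59055676 -0.12204458]] travel mm 44.33501228212564
204 [144 261] [166 286] [161.12676056 281.53521127]
187 [144 263] [166 286] [161.37681159 281.57971014]
12mm drop px [[283.68129166 161.13716346]
 [283.60323621 164.45743678]]
guard diff 4.7413724472135685
```

```bash
python3 -c "
from rig import arm
print(arm.hand_in()); print(arm.get_state()['clock'])"
```

```text
the job is handed in; nothing more can be done
None
the job is handed in; nothing more can be done
```

The guard is bolted: I held the catch bar down with one fingertip, pushed the handle home with the other, then lifted clear. The job is handed in, after about 10.3 s on the robot's clock.

- **Catch while pushing:** the bar was on its hard stop before the slide began. The fingertip height stayed at about 185 mm each time I checked during the push. The vertical force then was 12–17 N.
- **Bolt home:** it slid at about 11–13 N sideways, then stopped. A further 3 mm of command moved it only 0.2 mm while the force rose to about 20 N, so I took that as the end stop. The wrist picture shows the bolt tip in the keeper. Measured travel from the pictures was about 44 mm and from the arm's own motion about 41 mm, each good to a few millimetres. Either fits a start between 0 and 8 mm.
- **Catch after lifting:** in the side view the bar is back at its starting height to within about 1 mm.
- **Surroundings:** the guard looks shut and the tins, vial, jar and bottles I could see look unmoved. I judged this by eye; the before-and-after guard comparison was too coarse to prove it. The gripper was clear, with no force on it.

One check gave a poor result: the second automatic fit of the bar's outline was disturbed by the gripper's shadow. I measured that view by hand instead, and it agreed with the first fit to about 1–2 mm.

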